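# Push the red bench dog down

### The job

Three bench dogs stand up out of the wooden dog-hole board, and the red one is in the way of the next workpiece. With the fingertips, gently push the red-headed dog straight down until its head is fully seated on the board, then withdraw well clear of it. Do not touch the blue and yellow dogs, which must stay raised as they are, do not pull the red dog up, and leave the mallet and the glue jar where they are.

Things in the scene. Friction and masses are not known exactly. Their poses are not given: they have to be found in the camera images.
- board: wooden board with dog holes, fixed, 170 mm (its x) x 408 mm (its y) x 45 mm high, lying on the bench. Origin: centre of its underside. The three dogs stand along its y axis at y = -100, 0 and +100 mm, x = 0, in any order of colour. Other dark round spots are empty holes
- dog_red: bench dog with a red head: flat round head 32 mm across and 8 mm thick on an upright steel shank 19 mm across, standing in a hole of the board. Origin: centre of the head's underside; z up. Slides only up and down. Raised, its origin is 23 to 25 mm above the board
- dog_red_top (a point): centre of the red head's flat top, 8 mm above the origin of body dog_red. Moving it down takes a steady 4 N or so (friction, no spring); it stays where it is left and stops hard when the head rests on the board: this point is then 53 mm above the bench (raised: 76 to 78 mm). A finger force over 35 N counts as ramming
- dog_blue: bench dog with a blue head: flat round head 32 mm across and 8 mm thick on an upright steel shank 19 mm across, standing in a hole of the board. Origin: centre of the head's underside; z up. Slides like the red one; its head is 19 to 25 mm above the board. Not to be touched
- dog_blue_top (a point): centre of the blue head's flat top, 8 mm above the origin of body dog_blue
- dog_yellow: bench dog with a yellow head: flat round head 32 mm across and 8 mm thick on an upright steel shank 19 mm across, standing in a hole of the board. Origin: centre of the head's underside; z up. Slides like the red one; its head is 19 to 25 mm above the board. Not to be touched
- dog_yellow_top (a point): centre of the yellow head's flat top, 8 mm above the origin of body dog_yellow
- mallet: loose wooden mallet lying on the bench beyond the board: head 60 x 115 x 70 mm high, round handle 26 mm across and 200 mm long running from the head along its own -x, at 35 mm height. Origin: centre of the head's underside
- glue: loose small glue jar with an orange cap, 56 mm across, 100 mm high, standing on the bench beyond the board. Origin: centre of its underside
There are look-alikes about, which are no part of the job. Leave any green or purple look-alike of the glue alone.

How it is judged (in metres and radians):
On the way, in this order (a step that is already met when the one before it is completed fails the run):
1. the fingertips press on the red dog (contact force between the fingers and dog_red above 0.5 N), for 0.05 s.
2. the red dog's head is seated on the board (z of dog_red in the frame of board below 0.048 m), for 0.2 s.
At the end, for the whole second after the job is handed in: the red dog's head is down to within 3 mm of the board and at rest, the TCP is more than 60 mm from its top, the blue and yellow dogs are within 3 mm and the mallet and the upright glue jar within 10 mm of where they started (z of dog_red in the frame of board below 0.048 m and linear speed of dog_red below 0.01 m/s and distance between the grasp point and dog_red_top above 0.06 m and distance of each of dog_blue_top, dog_yellow_top from where it was at the start of the episode below 0.003 m and distance of each of mallet, glue from where it was at the start of the episode below 0.01 m and angle between glue's own z axis and vertical below 0.1 rad); the robot touches nothing.
It fails at once if the blue or the yellow dog was touched or moved ((contact force between any of the fingers, the arm and dog_blue above 1 N or distance of dog_blue_top from where it was at the start of the episode above 0.003 m) or (contact force between any of the fingers, the arm and dog_yellow above 1 N or distance of dog_yellow_top from where it was at the start of the episode above 0.003 m)).
It fails at once if the red dog was pulled up (more than 3 mm above its raised height) (z of dog_red in the frame of board above 0.073 m).
It fails at once if the red dog was rammed with more than 35 N (contact force between the fingers and dog_red above 35 N).
It fails at once if the mallet was moved or lifted (distance of mallet from where it was at the start of the episode above 0.01 m).
It fails at once if the glue jar was moved, lifted or tipped (distance of glue from where it was at the start of the episode above 0.01 m or angle between glue's own z axis and vertical above 0.15 rad).
It also fails if it takes over 32 s, if anything falls off the work surface, if the arm or the gripper's body presses on something with over 40 N, if the wrist force passes 120 N, or if a joint passes its speed limit or range.

### The arm

A 6-joint arm with a two-finger parallel gripper is mounted at the origin on the work surface. World frame = base frame: x ahead of the robot, y to its left, z up, the work surface at z = 0. Lengths are in m, angles in degrees, forces in N, time in s.
With the tool pointing down it reaches from about 0.4 to 0.825 m from the base axis. Payload 7 kg.
Tool frame: the origin (TCP) lies between the finger pads, 19 mm behind the fingertips; this is the grasp point; z points along the fingers, y is the line along which they close (so a half turn about z gives the same grasp; the last joint's range is limited). The gripper opens to 88 mm and grips with 3 to 60 N. Pads are 19 mm wide; open, the fingers measure 130 mm over their backs; the gripper's body (78 mm by 193 mm) begins 47 mm behind the grasp point.
Start: joints at [80.334, 20.546, 0.682, 0, -70.136, -16.507], TCP at [0.298, 0.606, 0.245] pointing down, gripper open.
Joint ranges: [-176.03, 176.03], [-82.01, 121.73], [-58.28, 71.71], [-173.87, 95.51], [-174.79, -0.11], [-173.66, 173.66]. Speed limits (degrees/s): [136.94, 136.94, 172.46, 180, 180, 180].

### API

Orientations are given as a 3x3 rotation matrix whose columns are the frame's x, y, z axes.
In Python, from plant import * gives the robot as it stands.
- The arm moves only by the shell command python3 -m creep 'ROWS' [FORCE]. ROWS is JSON, a list of rows, each a list of 3 entries, a list of its own where there are three numbers: the turn, a rotation vector about the tool's x, y, z in rad, then the shift along the tool's x, y, z in m, then the opening, from 0 (shut) to 1 (fully open). A call has 1 to 10 rows; each row shifts and turns the commanded pose from where the row before left it, along the tool's axes as they then stand; what a row does not reach is not made up. A row lasts 1/10 s, in which the tool goes at most 50 mm and 8.59 degrees, less where a joint would pass 70% of its speed; a pose out of reach is approached as far as the arm can. A call is refused whole if a number of a shift passes 0.05 or a number of a turn 0.15, either way. A call with a gripper value outside its range is refused whole. The fingers move at their own pace and stop on an object; FORCE is the grip in N (left out, the last holds). Time passes only in rows, so rows that do not move let the fingers close. It gives the time, the measured TCP pose, the force, the opening and the grip force at its end, in the units of the state.
- observe(): the state, without advancing time (a new reading comes with each control period).
- camera(name): name is "scene" or "top"; returns the picture (384x512x3 uint8, blue, green, red); there is no depth.
- get_calibration(name): a dict with "camera_matrix" (3x3 intrinsics, pixels), "extrinsics" (4x4, takes a point from world to camera coordinates). Camera axes: x right, y down, z forward; pixel columns grow to the right and rows downward; lengths in m; the calibration is good to about 2 mm. A picture is of the moment at which its call begins. get_calibration takes no time and is no camera call.
- sign_off(): hands the job in; it is judged then, once.
The state is a dict: "time_s": time; "joint_pos": joint angles; "joint_velocities": joint speeds; "joint_efforts": joint torques, N m; "position": TCP position; "orientation": TCP orientation; "ft_force": force on the tool from outside, world axes, zero at the start; "wrist_torque": the same for the moment, N m; "width": finger opening in m; "grip_force": force on a finger pad.
Only numpy, scipy, OpenCV 4.12 (cv2) and the standard library are available. Lean on these libraries where they do the work, as an engineer would, in place of code of your own. Each camera call takes 0.05 s, during which the arm holds its last target. There are 200 camera calls.

## Working session

There is one attempt and no reset: what is moved stays moved. The work goes in short steps, Python scripts to look and compute and a shell command to move; the robot and the scene stay as the last step left them, time stands still between calls to the robot, and variables do not carry over. Pictures are saved under pics/ and viewed, at most 10 in all, crops included, and the job is handed in when it is done.

```bash
mkdir -p pics; python3 - <<'E'
from plant import *
import cv2
for n in("scene","top"):
    cv2.imwrite(f"pics/{n}0.png",camera(n)); c=get_calibration(n); print(n,c["camera_matrix"],c["extrinsics"])
s=observe();print(s["time_s"],s["position"],s["orientation"],s["ft_force"],s["width"])
E
```

```text
scene [[430.14190825   0.         255.617262  ]
 [  0.         430.14190825 196.40781946]
 [  0.           0.           1.        ]] [[-0.57995475  0.81428529  0.02433008  0.30992835]
 [ 0.4717533   0.36004353 -0.8048711  -0.29461181]
 [-0.66415458 -0.45531102 -0.59295073  1.5560401 ]
 [ 0.          0.          0.          1.        ]]
top [[361.32564906   0.         258.11359968]
 [  0.         361.32564906 183.52766802]
 [  0.           0.           1.        ]] [[-0.02783277 -0.99899922 -0.03501274  0.1256831 ]
 [-0.99644153  0.03051519 -0.07856905  0.6852382 ]
 [ 0.07955884  0.03270135 -0.99629364  0.70267794]
 [ 0.          0.          0.          1.        ]]
0.1 [0.29757489 0.60541459 0.24451508] [[ 8.97426960e-01 -4.41162727e-01 -5.47360700e-04]
 [-4.41163046e-01 -8.97425853e-01 -1.41587944e-03]
 [ 1.33417589e-04  1.51212369e-03 -9.99998848e-01]] [-0.33374025 -0.01256292  0.19991264] 0.08763995423823562
```

View pics/scene0.png

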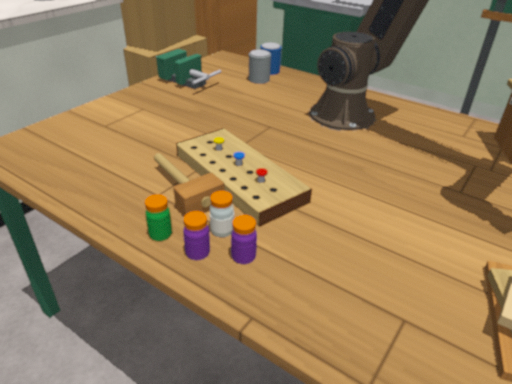

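View pics/top0.png

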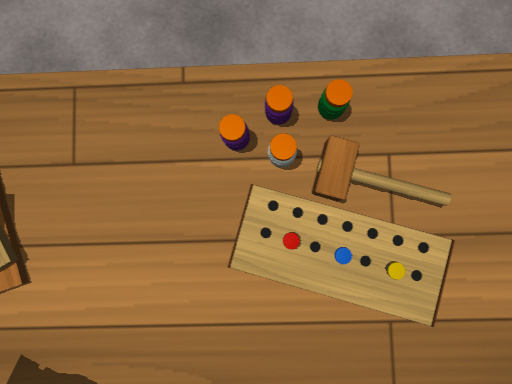

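The scene view shows red at (262,172), blue at (239,156) and yellow at (219,141). The top view shows them at (291,241), (343,256) and (397,271). There is only one red head. Next I take enlarged crops, get the centroids and triangulate.

```bash
python3 - <<'E'
from plant import *
import cv2, numpy as np
P={};I={}
for n in("scene","top"):
    c=get_calibration(n);K=np.array(c["camera_matrix"]);E=np.array(c["extrinsics"]);P[n]=(K,E,K@E[:3]);I[n]=cv2.imread(f"pics/{n}0.png")
a=cv2.resize(I["top"][215:295,260:430],None,fx=4,fy=4,interpolation=2)
b=cv2.resize(I["scene"][125:195,200:285],None,fx=4,fy=4,interpolation=2)
o=np.zeros((600,680,3),np.uint8);o[:320]=a;o[320:600,:340]=b;cv2.imwrite("pics/crop.png",o)
def cen(im,col,win):
    h=cv2.cvtColor(im,cv2.COLOR_BGR2HSV);H=h[...,0]
    m={"red":(H<6)|(H>174),"blue":(H>100)&(H<125),"yellow":(H>22)&(H<33)}[col]&(h[...,1]>190)&(h[...,2]>90)
    x,y,w,hh=win;z=np.zeros_like(m);z[y:y+hh,x:x+w]=1
    ys,xs=np.nonzero(m&z);return np.array([xs.mean(),ys.mean()]),len(xs),(xs.min(),xs.max(),ys.min(),ys.max())
for col,s,t in(("red",(262,172),(291,241)),("blue",(239,156),(343,256)),("yellow",(219,141),(397,271))):
    u,n1,b1=cen(I["scene"],col,(s[0]-12,s[1]-12,24,24));v,n2,b2=cen(I["top"],col,(t[0]-14,t[1]-14,28,28))
    X=cv2.triangulatePoints(P["scene"][2],P["top"][2],u.reshape(2,1),v.reshape(2,1)).ravel();X=X[:3]/X[3]
    K,E,_=P["top"];d=E[:3,:3].T@np.linalg.inv(K)@np.r_[v,1];C=-E[:3,:3].T@E[:3,3]
    print(col,u,n1,b1,v,n2,b2,"tri",X.round(4),"top@.077",(C+d*(.077-C[2])/d[2]).round(4))
    for n,p in(("scene",u),("top",v)):
        q=P[n][2]@np.r_[X,1];print("  reproj",(q[:2]/q[2]-p).round(2))
E
```

```text
red [261.15384615 171.80769231] 52 (np.int64(257), np.int64(266), np.int64(169), np.int64(175)) [290.90047393 240.44549763] 211 (np.int64(283), np.int64(299), np.int64(233), np.int64(248)) tri [0.5762 0.0454 0.0709] top@.077 [0.5766 0.0459 0.077 ]
  reproj [0.06 0.  ]
  reproj [ 0.09 -0.06]
blue [238.74193548 155.16129032] 31 (np.int64(235), np.int64(242), np.int64(153), np.int64(157)) [342.70192308 255.27403846] 208 (np.int64(335), np.int64(351), np.int64(247), np.int64(263)) tri [ 0.5465 -0.0498  0.0717] top@.077 [ 0.547  -0.0486  0.077 ]
  reproj [0.06 0.01]
  reproj [ 0.1  -0.07]
yellow [218.5  139.76] 50 (np.int64(214), np.int64(223), np.int64(137), np.int64(142)) [395.92741935 270.4233871 ] 248 (np.int64(387), np.int64(405), np.int64(262), np.int64(279)) tri [ 0.5169 -0.1454  0.074 ] top@.077 [ 0.5173 -0.1442  0.077 ]
  reproj [0.05 0.01]
  reproj [ 0.08 -0.06]
```

View pics/crop.png

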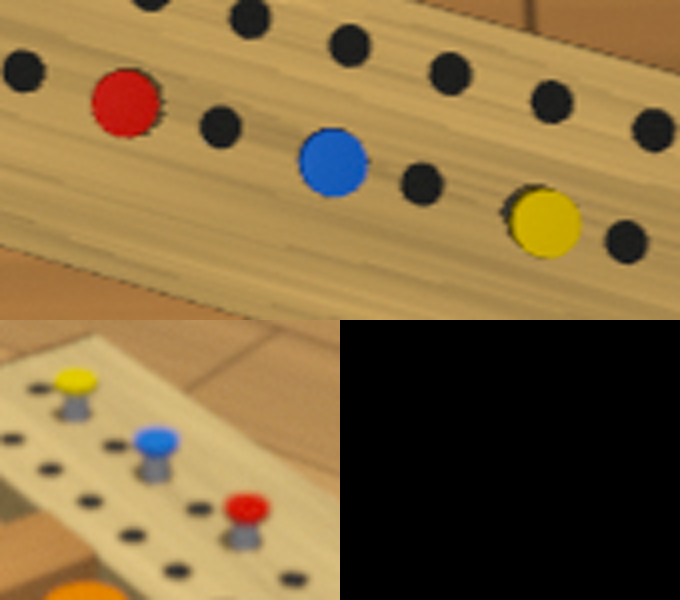

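The three dogs measure about 100 mm apart in line, with red at (0.5765, 0.0457) and its top near 0.077, which agrees with the text. In the crop the red-headed dog is the only red one, at an end of the row. I'll close the fingers and transit at the current height.

```bash
python3 -m creep '[[[0,0,0],[0.025,0.019,0],0],[[0,0,0],[0.025,0.019,0],0],[[0,0,0],[0.025,0.019,0],0],[[0,0,0],[0.025,0.019,0],0],[[0,0,0],[0.025,0.019,0],0],[[0,0,0],[0.025,0.019,0],0],[[0,0,0],[0.025,0.019,0],0],[[0,0,0],[0.025,0.019,0],0],[[0,0,0],[0.025,0.019,0],0],[[0,0,0],[0.025,0.019,0],0]]' 10
python3 -m creep '[[[0,0,0],[0.025,0.019,0],0],[[0,0,0],[0.025,0.019,0],0],[[0,0,0],[0.025,0.019,0],0],[[0,0,0],[0.025,0.019,0],0],[[0,0,0],[0.025,0.019,0],0],[[0,0,0],[0.025,0.019,0],0],[[0,0,0],[0.025,0.019,0],0],[[0,0,0],[0.025,0.019,0],0],[[0,0,0],[0.025,0.019,0],0],[[0,0,0],[0,0,0],0]]'
python3 - <<'E'
from plant import *
import numpy as np
s=observe();p=np.array(s["position"]);R=np.array(s["orientation"]);print(s["time_s"],p,R,s["ft_force"],s["width"])
print(R.T@(np.array([.5765,.0457,.120])-p))
E
```

```text
time_s: 1.1
position: [0.4385, 0.3236, 0.2451]
orientation: [[0.898, -0.441, -0.0], [-0.441, -0.898, -0.0], [-0.0, 0.0, -1.0]]
ft_force: [0.2, 0.5, -1.3]
width: 0.0132
grip_force: 0.0
time_s: 2.1
position: [0.5655, 0.0695, 0.2447]
orientation: [[0.896, -0.444, -0.001], [-0.444, -0.896, -0.001], [-0.001, 0.001, -1.0]]
ft_force: [-0.4, 0.1, -0.3]
width: 0.0007
grip_force: 0.0
2.1 [0.56552092 0.06954812 0.24471264] [[ 8.96173311e-01 -4.43702913e-01 -1.05924673e-03]
 [-4.43703830e-01 -8.96173044e-01 -8.87318046e-04]
 [-5.55562761e-04  1.26518258e-03 -9.99999045e-01]] [-0.39470468  0.09843497 -0.27799544] 0.0007383496219390139
[0.02048995 0.01634281 0.12472205]
```

```bash
python3 -m creep '[[[0,0,0],[0.0105,0.008,0.025],0],[[0,0,0],[0.010,0.008,0.025],0],[[0,0,0],[0,0,0.025],0],[[0,0,0],[0,0,0.025],0],[[0,0,0],[0,0,0.02],0],[[0,0,0],[0,0,0],0],[[0,0,0],[0,0,0],0]]'
python3 - <<'E'
from plant import *
import cv2,numpy as np
a=cv2.resize(camera("top")[190:290,230:360],None,fx=4,fy=4,interpolation=2)
b=cv2.resize(camera("scene")[110:210,210:310],None,fx=4,fy=4,interpolation=2)[:, :280]
cv2.imwrite("pics/hover.png",np.hstack([a,b]))
s=observe();print(s["position"],s["ft_force"])
E
```

```text
time_s: 2.8
position: [0.5761, 0.0491, 0.1255]
orientation: [[0.898, -0.441, -0.001], [-0.441, -0.898, -0.001], [-0.0, 0.001, -1.0]]
ft_force: [0.4, 0.8, 0.5]
width: 0.0005
grip_force: 0.0
[0.57686098 0.04932992 0.12665126] [ 1.11406251  0.01805107 -0.17716347]
```

View pics/hover.png

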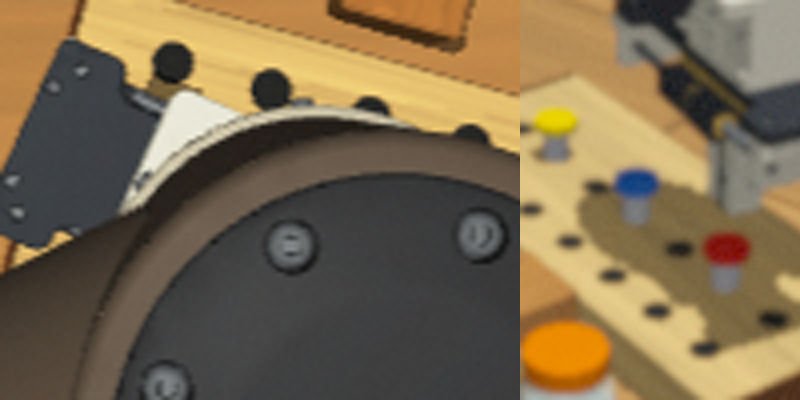

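```bash
python3 - <<'E'
from plant import *
import cv2,numpy as np
s=observe();p=np.array(s["position"]);R=np.array(s["orientation"]);print(p,s["width"],s["time_s"])
c=get_calibration("scene");K=np.array(c["camera_matrix"]);E=np.array(c["extrinsics"])
im=cv2.resize(camera("scene")[80:200,210:370],None,fx=5,fy=5,interpolation=2)
def mark(l,col,n):
    q=K@(E[:3,:3]@(p+R@np.array(l))+E[:3,3]);u=q[:2]/q[2];v=((u-[210,80])*5+2).astype(int);print(n,u.round(1));cv2.circle(im,tuple(map(int,v)),4,col,-1)
mark([0,0,.019],(0,255,0),"tip")
for y in(-.021,.021):
  for x in(-.0095,.0095): mark([x,y,.019],(255,255,0),"fcorner")
for y in(-.0965,.0965):
  for x in(-.039,.039): mark([x,y,-.047],(255,0,255),"body")
cv2.imwrite("pics/proj.png",im)
E
```

```text
[0.57686098 0.04932992 0.12665126] 0.0005872795951249793 2.9
tip [262.8 160.2]
fcorner [270.2 163.3]
fcorner [263.6 165.1]
fcorner [262.  155.5]
fcorner [255.5 157.2]
body [298.8 151.6]
body [269.6 159.3]
body [258.7 118.1]
body [232.  123.9]
```

View pics/proj.png

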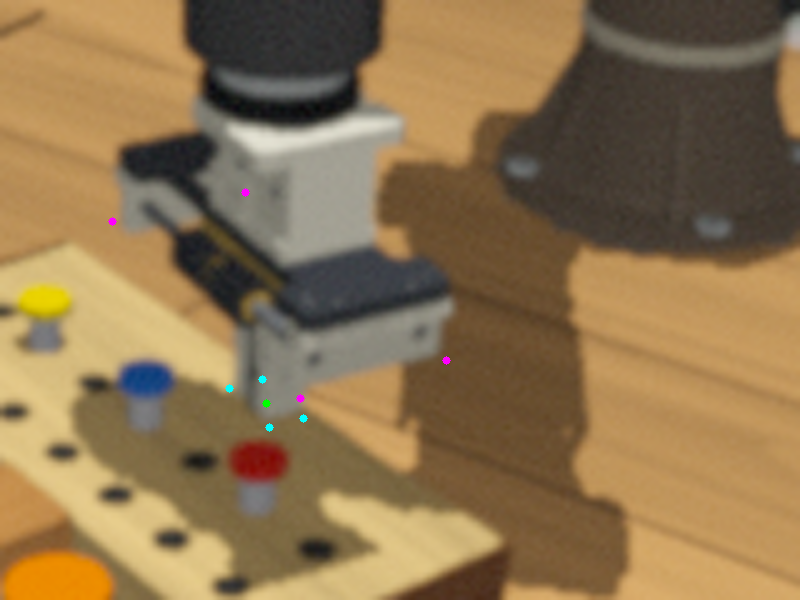

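The projection confirms that the fingers are shut and the tip is over the red head. The body corners stay about 40 mm above the blue dog when pressing. I'll centre it and approach to about 5 mm above.

```bash
python3 -m creep '[[[0,0,0],[0.001,0.003,0.010],0],[[0,0,0],[0,0,0.010],0],[[0,0,0],[0,0,0.005],0],[[0,0,0],[0,0,0],0],[[0,0,0],[0,0,0],0]]'
python3 -m creep '[[[0,0,0],[0,0,0.002],0],[[0,0,0],[0,0,0.002],0],[[0,0,0],[0,0,0.002],0],[[0,0,0],[0,0,0.002],0],[[0,0,0],[0,0,0.002],0],[[0,0,0],[0,0,0],0]]'
```

```text
time_s: 3.45
position: [0.5757, 0.0457, 0.1001]
orientation: [[0.898, -0.441, -0.0], [-0.441, -0.898, -0.0], [-0.0, 0.001, -1.0]]
ft_force: [0.6, 0.6, -1.0]
width: 0.0004
grip_force: 0.0
time_s: 4.05
position: [0.5759, 0.0458, 0.0903]
orientation: [[0.898, -0.441, 0.0], [-0.441, -0.898, 0.0], [0.0, -0.0, -1.0]]
ft_force: [-0.2, 0.3, 0.7]
width: 0.0004
grip_force: 0.5
```

```bash
python3 -m creep '[[[0,0,0],[0,0,0.002],0],[[0,0,0],[0,0,0.002],0],[[0,0,0],[0,0,0.002],0]]'
python3 -m creep '[[[0,0,0],[0,0,0.002],0],[[0,0,0],[0,0,0.002],0],[[0,0,0],[0,0,0.002],0]]'
python3 -m creep '[[[0,0,0],[0,0,0.001],0],[[0,0,0],[0,0,0.001],0],[[0,0,0],[0,0,0.001],0]]'
```

```text
time_s: 4.35
position: [0.5759, 0.0458, 0.0843]
orientation: [[0.897, -0.441, 0.0], [-0.441, -0.897, 0.0], [0.0, -0.0, -1.0]]
ft_force: [-1.0, -0.2, 3.8]
width: 0.0006
grip_force: 2.1
time_s: 4.65
position: [0.5759, 0.0458, 0.0782]
orientation: [[0.898, -0.441, 0.0], [-0.441, -0.898, 0.0], [0.0, -0.0, -1.0]]
ft_force: [-0.8, 0.6, 4.9]
width: 0.0007
grip_force: 2.1
time_s: 4.95
position: [0.5759, 0.0458, 0.0753]
orientation: [[0.897, -0.441, 0.0], [-0.441, -0.897, 0.0], [0.0, -0.0, -1.0]]
ft_force: [-1.2, 0.6, 3.4]
width: 0.0005
grip_force: 2.0
```

The dog is sliding at about 4 N. The tip is near 0.056, so I continue in small steps until the force rises.

```bash
python3 -m creep '[[[0,0,0],[0,0,0.001],0],[[0,0,0],[0,0,0.001],0],[[0,0,0],[0,0,0],0]]' | grep -E "pos|force"
python3 -m creep '[[[0,0,0],[0,0,0.0005],0],[[0,0,0],[0,0,0],0]]'| grep -E "pos|force"
```

```text
position: [0.5758, 0.0458, 0.0732]
ft_force: [0.6, 0.7, 1.9]
grip_force: 0.9
position: [0.5759, 0.0458, 0.0729]
ft_force: [0.2, 0.3, 3.2]
grip_force: 1.3
```

```bash
for i in 1; do python3 -m creep '[[[0,0,0],[0,0,0.0005],0],[[0,0,0],[0,0,0],0]]'| grep -E "pos|ft_force"; python3 -m creep '[[[0,0,0],[0,0,0.0005],0],[[0,0,0],[0,0,0],0]]'| grep -E "pos|ft_force"; python3 -m creep '[[[0,0,0],[0,0,0.0005],0],[[0,0,0],[0,0,0],0]]'| grep -E "pos|ft_force"; done
```

```text
position: [0.5758, 0.0458, 0.0724]
ft_force: [1.0, 1.3, 3.8]
position: [0.5759, 0.0458, 0.0721]
ft_force: [-0.6, 0.8, 5.6]
position: [0.5759, 0.0458, 0.072]
ft_force: [-1.9, 0.9, 10.1]
```

The force climbs to 10 N and motion stops at TCP 0.072 (tip 0.053), which means the head is seated. I'll withdraw straight up, then move sideways so the cameras can see.

```bash
python3 -m creep '[[[0,0,0],[0,0,-0.005],0],[[0,0,0],[0,0,-0.015],0],[[0,0,0],[0,0,-0.03],0],[[0,0,0],[0,0,-0.03],0],[[0,0,0],[0,0,-0.03],0],[[0,0,0],[0,0,-0.03],0],[[0,0,0],[0,0,-0.03],0],[[0,0,0],[-0.025,-0.019,0],0],[[0,0,0],[-0.025,-0.019,0],0],[[0,0,0],[-0.025,-0.019,0],0]]' | grep -E "pos|ft_force"
python3 -m creep '[[[0,0,0],[-0.025,-0.019,0],0],[[0,0,0],[-0.025,-0.019,0],0],[[0,0,0],[-0.025,-0.019,0],0],[[0,0,0],[-0.025,-0.019,0],0],[[0,0,0],[-0.025,-0.019,0],0],[[0,0,0],[-0.025,-0.019,0],0],[[0,0,0],[-0.025,-0.019,0],0],[[0,0,0],[0,0,0],0],[[0,0,0],[0,0,0],0]]' | grep -E "pos|ft_force"
python3 - <<'E'
from plant import *
import cv2,numpy as np
t=camera("top");s=camera("scene")
o=np.zeros((600,680,3),np.uint8);o[:320]=cv2.resize(t[215:295,260:430],None,fx=4,fy=4,interpolation=2)
o[320:,:340]=cv2.resize(s[125:195,200:285],None,fx=4,fy=4,interpolation=2);cv2.imwrite("pics/end.png",o)
E
```

```text
position: [0.5323, 0.1302, 0.241]
ft_force: [0.9, 0.3, 0.1]
position: [0.4344, 0.3265, 0.2407]
ft_force: [-0.6, -0.0, -0.2]
```

View pics/end.png

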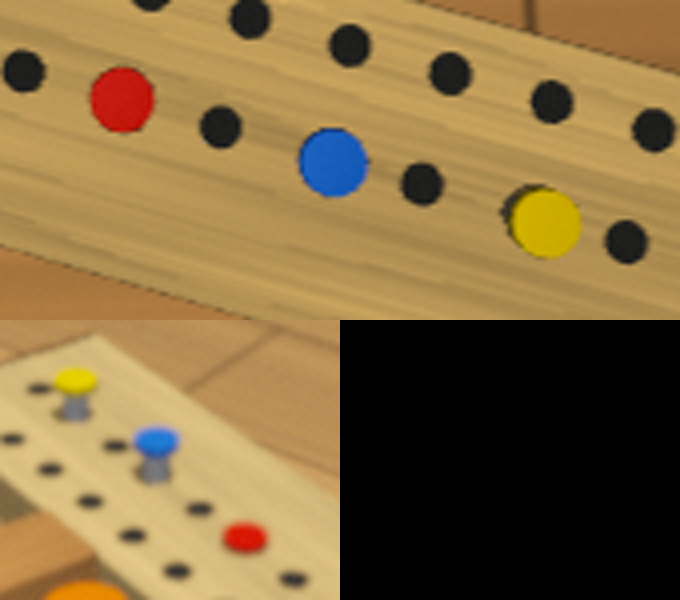

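The red head lies flat on the board in both views (crop (122,100) and (245,538)). Blue and yellow sit exactly where they were.

```bash
python3 -c "
from plant import *
print(sign_off())"
```

```text
the job is handed in; nothing more can be done
None
```

The red dog is seated on the board, the arm is well clear, the blue and yellow dogs are still raised where they were, nothing else was approached, and the job is handed in.

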